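Clamp a slicer blade and hold the reading lens over its edge

TASK

Check the slicer blade for nicks: set the blue blade insert, blade side up, in the sharpening jig so that the sprung jaw is pushed open and closes on it, lying flat on the bed against the fixed jaw, and let go of it. Then take the reading lens and hold it level and centred over the cutting edge, its frame at the height of the red ring on the jig's rod, touching neither jig nor blade. Finish while still holding it there, steady; do not knock the lens against the jig or blade, shift the red ring or disturb the whetstone, brush or jar.

Things in the scene. Friction and masses are not known exactly. Their poses are not given: they have to be found in the camera images.
- sharpening_jig: Fixed jig, dark base 220 x 84 mm, its top at 12 mm. Origin on the table under the middle of the clamping place; z up, +x along the jig from sprung jaw to fixed jaw and rod. Bed 24 mm wide (y), x -34 to 46 mm, top at 26 mm: fingers can straddle it. Spring housing x -111 to -93 mm, top at 32 mm. Upright rod 8 mm thick at x = 88 mm, y = 0, top at 134 mm.
- clamp_seat (a point): Point on the bed's top, 26 mm above the table, where the middle of the insert's underside lies when clamped. The fixed jaw's face is 48 mm from it to the jig's +x: a 38 mm wide, 14 mm thick block whose top is at 34 mm, 8 mm above the bed.
- sprung_jaw (a joint): Opening of the sprung jaw (m): 0 shut (88 mm between the jaws), at most 0.022; 0.008 with the 96 mm insert clamped. Sprung shut: 4 N at 0, 7 N at 0.008, 9 N at 0.014. An insert held just above the fixed jaw can push it open with its end (towards the jig's -x), be lowered on the bed and let go; the spring then slides it against the fixed jaw.
- jaw_face (a point): On the sprung jaw, moving with it: 2 mm above the top edge of its clamping face. The jaw is a 38 mm wide, 18 mm thick block, top at 44 mm above the table (10 mm higher than the fixed jaw), thumb tab at its back up to 48 mm. Shut, its upright face stands at the jig's x = -40 mm.
- ring_mark (a point): Middle of the red stop ring (20 mm wide, 8 mm high, with a small thumbscrew to the jig's +y) on the jig's rod, set at the lens's focal height; its height differs from start to start (92 to 112 mm above the table). Held on the rod by friction only.
- blade_insert: Blade insert of a vegetable slicer: blue plastic frame 96 x 40 x 10 mm, steel blade on top. Origin at the middle of its underside; x along its 96 mm, y across its 40 mm, z up out of the blade side. 60 g, lies blade side up; it fits the jig either way round, its x along the jig's x. Easily gripped across its 40 mm.
- edge_mid (a point): Middle of the blade's cutting edge, which runs along the insert's x: above the insert's origin, 9 mm above its underside.
- reading_lens: Reading lens lying flat: black round frame 69 mm across, 12 mm high, clear glass, and a straight black handle along the lens's own -x. Origin at the middle of the frame's underside, z up. The handle has flat sides, 16 mm wide (y), 14 mm high (z 0 to 14 mm), from x = -42 to -112 mm. About 100 g, balanced at about x = -50 mm, so a grip near x = -58 mm keeps it level.
- lens_mid (a point): Centre of the lens, 6 mm above the frame's underside; this is what belongs at the red ring's height.
- whetstone: Grey and sand-coloured whetstone in a black rubber holder, 74 x 200 x 36 mm, origin at the middle of its underside; bystander.
- nail_brush: Green cleaning brush, 30 x 85 x 22 mm, origin at its underside; bystander.
- amber_jar: Small square jar, amber inside with a pink cap, 37 x 46 x 74 mm, origin at its underside; bystander.
There are look-alikes about, which are no part of the job. Of the things shaped like the reading_lens, the black one is meant.

How it is judged:
On the way:
1. The blade insert lies flat on the bed, clamped between the fixed jaw and the sprung jaw, and the fingers have let go of it (horizontal distance between blade_insert and clamp_seat below 0.006 m and z of blade_insert in the frame of sharpening_jig between 0.0225 and 0.0295 m and angle between the x axis of blade_insert and the x axis of sharpening_jig, either way round below 0.09 rad and angle between blade_insert's own z axis and vertical below 0.07 rad and value of joint sprung_jaw between 0.005 and 0.0105 m and contact force between the fingers and blade_insert below 0.3 N and linear speed of blade_insert below 0.02 m/s), for 0.3 s.
At the end, for the whole second after the job is handed in: Insert clamped and let go: within 6 mm of the seat, flat (0.07 rad), in line (0.09 rad), jaw open 5 to 10.5 mm. Lens held by the fingers, still, level within 0.10 rad, its centre within 10 mm sideways of the cutting edge's middle and 6 mm of the red ring's height, touching neither jig nor insert (all of step 1 and horizontal distance between lens_mid and edge_mid below 0.01 m and z of lens_mid in the frame of ring_mark between -0.006 and 0.006 m and angle between reading_lens's own z axis and vertical below 0.1 rad and contact force between the fingers and reading_lens above 1 N and contact force between reading_lens and sharpening_jig below 0.05 N and contact force between reading_lens and blade_insert below 0.05 N and linear speed of reading_lens below 0.02 m/s and angular speed of reading_lens below 0.15 rad/s); the arm keeps its last pose, push and grip.
It fails at once if the lens is knocked against the jig or the blade (over 3 N) (contact force between reading_lens and sharpening_jig above 3 N or contact force between reading_lens and blade_insert above 3 N).
It fails at once if the red ring is shifted on its rod by more than 3 mm (distance of ring_mark from where it was at the start of the episode above 0.003 m).
It fails at once if the whetstone, brush or jar is moved by more than 15 mm (distance of any of whetstone, nail_brush, amber_jar from where it was at the start of the episode above 0.015 m).
It also fails if it takes over 51 s, if anything falls off the work surface, if the arm or the gripper's body presses on something with over 40 N, if the wrist force passes 120 N, or if a joint passes its speed limit or range.

ROBOT

A 7-joint arm with a two-finger parallel gripper is mounted at the origin on a cart in front of the work surface, level with it; the furniture and walls round the work are solid. World frame = base frame: x ahead of the robot, y to its left, z up, the work surface at z = 0. Lengths are in m, angles in rad, forces in N, time in s.
With the tool pointing down it reaches from about 0.425 to 0.875 m from the base axis. Payload 4.7 kg.
Tool frame: the origin (TCP) lies between the finger pads; the fingertips stand env.tips_ahead ahead of it and the grasp point (between the pads) lies 11 mm behind it (env.tips_ahead is the distance from the TCP to the fingertips, in m); z points along the fingers, x is the direction in which the jaws open and shut, and the axes are right-handed (so a half turn about z gives the same grasp; the last joint's range is limited). The gripper opens to 85 mm and grips with 20 to 120 N. Pads are 22 mm wide; open, the fingers measure 114 mm over their backs; the gripper's body (76 mm by 85 mm) begins 54 mm behind the grasp point. The pads swing forward as they close: fully open they stand 13 mm farther back than shut.
Start: joints at [0.014, 0.321, -0.07, 1.45, 0.023, 1.371, -0.057], TCP at [0.65, -0, 0.239] pointing down, gripper open.
Joint ranges: [-2.86, 2.86], [-0.3, 2.09], [-1.38, 1.24], [0.06, 2.45], [-1.56, 4.7], [0.09, 2.05], [-2.69, 2.69]. Speed limits (rad/s): [2.57, 2.57, 3.14, 3.14, 3.14, 3.14, 3.14].

INTERFACE

Orientations are given as a unit quaternion [x, y, z, w].
In Python, from station import env gives the robot as it stands.
- The arm moves only by the shell command python3 -m crank 'ROWS' [FORCE]. ROWS is JSON, one flat list of numbers, 7 for each row, row after row: the shift along the tool's x, y, z in mm, then the turn, a rotation vector about the tool's x, y, z in rad, then the closure, from 0 (fully open) to 1 (shut). In form: [dx, dy, dz, ax, ay, az, hand, dx, dy, dz, ax, ay, az, hand, ...]. A call has 1 to 5 rows; each row is the pose to reach, as a shift and turn from the pose commanded when the call began, along the tool's axes at that moment; what a row does not reach only later rows make up. A row lasts 1/12 s, in which the tool goes at most 41.7 mm and 7.16 degrees, less where a joint would pass 70% of its speed; a pose out of reach is approached as far as the arm can. A call with a gripper value outside its range is refused whole. The fingers move at their own pace and stop on an object; FORCE is the grip in N (left out, the last holds). Time passes only in rows, so rows that repeat a pose let the fingers close. It gives the time, the measured TCP pose, the force and the opening at its end, in the units of the state.
- env.sense(): the state, without advancing time (a new reading comes with each control period).
- env.get_image(name): name is "scene" or "side" or "wrist"; returns (picture, depth): 384x512x3 uint8, blue, green, red; 384x512 float32, m along the optical axis (not along the pixel's ray), 0 where there is no reading.
- env.camera_model(name): a dict with "fx", "fy", "cx", "cy" (pixels), "R" (3x3) and "t" (3): a world point X has camera coordinates R X + t; the wrist camera has in their place "tool_from_camera" (4x4, takes a point from camera to tool coordinates, whose origin is the TCP and whose axes are the tool frame's). Camera axes: x right, y down, z forward; pixel columns grow to the right and rows downward; lengths in m; the calibration is good to about 2 mm. The wrist camera is an equidistant fisheye: a pixel r from the principal point sees the ray r / f radians off the axis. A picture is of the moment at which its call begins: read the wrist's pose just before it. camera_model takes no time and is no camera call.
- env.sign_off(): hands the job in, once; it reports no verdict.
The state is a dict: "clock": time; "qpos": joint angles; "joint_vel": joint speeds; "joint_torque": joint torques, N m; "eef_pos": TCP position; "tcp_rot": TCP orientation; "contact_force": force on the tool from outside, world axes, zero at the start; "moment": the same for the moment, N m; "width": finger opening in m.
Only numpy, scipy, OpenCV 4.12 (cv2) and the standard library are available. Lean on these libraries where they do the work, as an engineer would, in place of code of your own. Each camera call takes 0.05 s, during which the arm holds its last target.

## Working session

There is one attempt and no reset: what is moved stays moved. The work goes in short steps, Python scripts to look and compute and a shell command to move; the robot and the scene stay as the last step left them, time stands still between calls to the robot, and variables do not carry over. Pictures are saved under pics/ and viewed, and the job is handed in when it is done.

```bash
mkdir -p pics; ls; python3 - <<'E'
from station import env
import cv2,numpy as np
print(env.sense(), env.tips_ahead)
for n in ["scene","side","wrist"]:
    im,d=env.get_image(n); cv2.imwrite(f"pics/{n}0.png",im); np.save(f"pics/{n}0.npy",d)
    print(n,env.camera_model(n))
E
```

```text
pics
{'clock': 0.0, 'qpos': array([ 0.01406377,  0.32181589, -0.07010003,  1.45170667,  0.02257293,
        1.37079152, -0.05690425]), 'joint_vel': array([ 4.83422668e-05, -6.12949049e-04, -3.83547877e-04, -1.10057956e-03,
        2.85623496e-04,  1.37960601e-03, -1.77857963e-04]), 'joint_torque': array([-1.25131752e-03, -4.93579853e+01, -3.82724963e-01, -3.14334905e+01,
        1.30020955e-02,  1.12603378e-02,  4.26072404e-06]), 'eef_pos': array([ 6.49464051e-01, -6.45543674e-06,  2.38212315e-01]), 'tcp_rot': array([ 9.99999532e-01,  3.61816384e-05, -9.66639959e-04,  3.43576797e-05]), 'contact_force': array([-0.06983927,  0.37379051, -0.47349491]), 'moment': array([ 0.06284877, -0.02471981, -0.02489903]), 'width': 0.08485818370257571} 0.008
scene {'fx': 473.4551170576197, 'fy': 473.4551170576197, 'cx': 252.31631354897704, 'cy': 188.21780909850276, 'R': array([[-0.61652126, -0.78708573,  0.01993954],
       [-0.417313  ,  0.30519476, -0.85598249],
       [ 0.66764616, -0.53605243, -0.51662017]]), 't': array([0.37473562, 0.30397483, 0.64460321])}
side {'fx': 367.71824230382305, 'fy': 367.71824230382305, 'cx': 253.0296573484091, 'cy': 194.38373001770594, 'R': array([[ 8.85158964e-01, -4.65288374e-01, -5.81301410e-04],
       [-1.65072190e-01, -3.12862776e-01, -9.35343817e-01],
       [ 4.35022736e-01,  8.28023920e-01, -3.53739462e-01]]), 't': array([-0.52920193,  0.19570478,  0.72372555])}
wrist {'fx': 297.3186396354542, 'fy': 297.3186396354542, 'cx': 257.1176489539101, 'cy': 196.14833056947612, 'tool_from_camera': array([[ 9.99999465e-01,  9.99641206e-04,  2.64508197e-04,
         1.75052816e-04],
       [-1.03198543e-03,  9.48671497e-01,  3.16261484e-01,
        -8.14392039e-02],
       [ 6.52166241e-05, -3.16261588e-01,  9.48672021e-01,
        -1.35024150e-01],
       [ 0.00000000e+00,  0.00000000e+00,  0.00000000e+00,
         1.00000000e+00]])}
```

View pics/scene0.png

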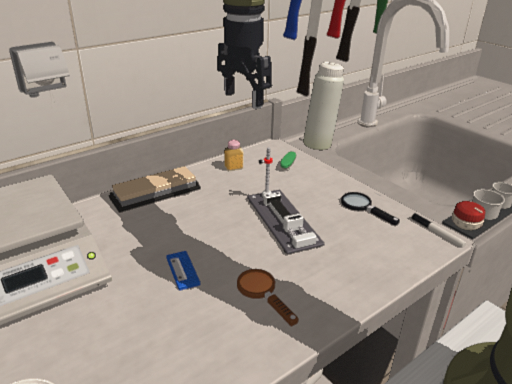

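View pics/side0.png

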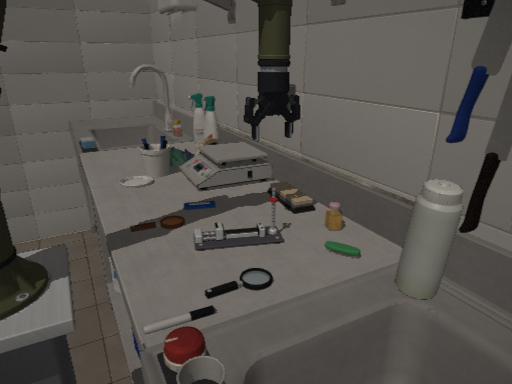

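View pics/wrist0.png

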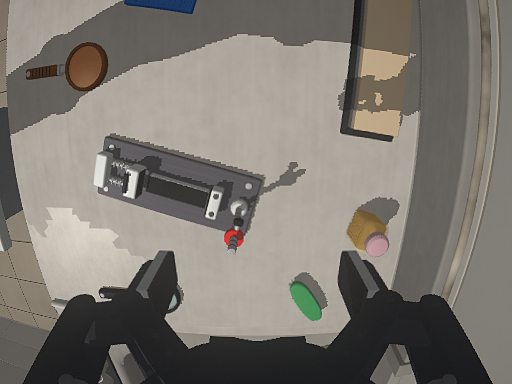

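```bash
cat > h.py <<'E'
import numpy as np,cv2
from station import env
from scipy.spatial.transform import Rotation as Ro
def cloud(n,im,d,state=None):
    m=env.camera_model(n); v,u=np.mgrid[:384,:512]
    if n!="wrist":
        P=np.stack([(u-m["cx"])/m["fx"]*d,(v-m["cy"])/m["fy"]*d,d],-1)
        W=(P-m["t"])@m["R"]
    else:
        x=(u-m["cx"])/m["fx"];y=(v-m["cy"])/m["fy"];r=np.hypot(x,y)+1e-9
        k=np.tan(np.minimum(r,1.5))/r
        P=np.stack([x*k*d,y*k*d,d],-1)
        T=np.array(m["tool_from_camera"]); Q=P@T[:3,:3].T+T[:3,3]
        W=Q@Ro.from_quat(state["tcp_rot"]).as_matrix().T+state["eef_pos"]
    W[d<=0]=np.nan
    return W
def topdown(W,im,x0=.35,x1=.95,y0=-.35,y1=.45,s=1000,zmax=.2):
    H=int((x1-x0)*s);Wd=int((y1-y0)*s);o=np.zeros((H,Wd,3),np.uint8)
    p=W.reshape(-1,3);c=im.reshape(-1,3);k=np.isfinite(p[:,0])&(p[:,2]<zmax)
    p=p[k];c=c[k];i=np.argsort(p[:,2]);p=p[i];c=c[i]
    r=((x1-p[:,0])*s).astype(int);q=((y1-p[:,1])*s).astype(int)
    ok=(r>=0)&(r<H-1)&(q>=0)&(q<Wd-1)
    for a in(0,1):
        for b in(0,1): o[r[ok]+a,q[ok]+b]=c[ok]
    return o
E
python3 - <<'E'
from h import *
import types
s=env.sense()
for n in ["scene","side","wrist"]:
    im=cv2.imread(f"pics/{n}0.png");d=np.load(f"pics/{n}0.npy")
    W=cloud(n,im,d,s); np.save(f"pics/{n}W.npy",W)
    cv2.imwrite(f"pics/top_{n}.png",topdown(W,im))
    hsv=cv2.cvtColor(im,cv2.COLOR_BGR2HSV);h,S,V=hsv[...,0],hsv[...,1],hsv[...,2]
    inb=(W[...,0]>.35)&(W[...,0]<.95)&(np.abs(W[...,1])<.45)&(W[...,2]<.2)&(W[...,2]>-.01)
    for nm,m in dict(blue=(h>100)&(h<125)&(S>150)&inb,red=((h<5)|(h>175))&(S>180)&(V>120)&inb).items():
        p=W[m]; 
        if len(p)<5: print(n,nm,len(p));continue
        print(n,nm,len(p),np.median(p,0).round(4),p.min(0).round(3),p.max(0).round(3), cv2.minAreaRect((p[:,:2]*1000).astype(np.float32)))
    tb=inb&(W[...,2]<.01);print("table z",np.nanmedian(W[tb][:,2]))
E
```

```text
scene blue 534 [0.5147 0.2249 0.0086] [0.474 0.2   0.002] [0.574 0.26  0.013] ((524.6868286132812, 228.74435424804688), (39.323055267333984, 97.04046630859375), 73.91981506347656)
scene red 59 [0.6214 0.4158 0.0605] [ 0.613 -0.06   0.057] [0.629 0.429 0.108] ((624.1233520507812, 184.11846923828125), (489.06927490234375, 16.349498748779297), 89.28671264648438)
table z 0.0011364637224441372
side blue 135 [0.5241 0.2136 0.0081] [0.48  0.194 0.002] [0.575 0.253 0.012] ((526.9262084960938, 222.6291046142578), (39.85597229003906, 90.32977294921875), 74.15158081054688)
side red 10 [ 0.6194 -0.059   0.1074] [ 0.617 -0.062  0.105] [ 0.632 -0.054  0.109] ((623.4638671875, -58.826148986816406), (6.408038139343262, 15.521336555480957), 72.99053955078125)
table z 0.001213341303061569
wrist blue 642 [0.538  0.212  0.0094] [0.352 0.153 0.001] [0.573 0.226 0.015] ((459.3797607421875, 198.56414794921875), (228.62646484375, 46.35546875), 11.378702163696289)
wrist red 106 [ 0.6228 -0.049   0.1082] [ 0.618 -0.06   0.106] [ 0.635 -0.043  0.11 ] ((626.1236572265625, -51.67342758178711), (16.892831802368164, 17.126283645629883), 89.43348693847656)
table z 0.0020696974279633407
```

View pics/top_wrist.png

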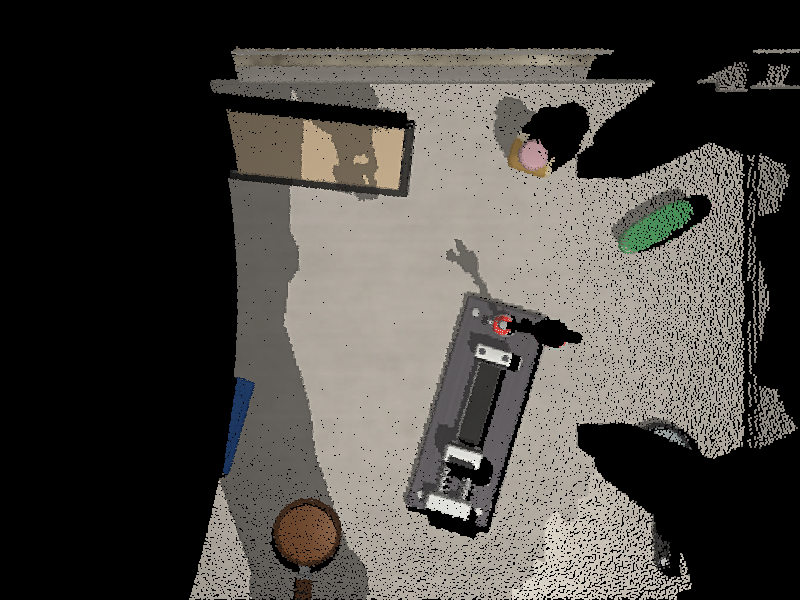

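View pics/top_scene.png

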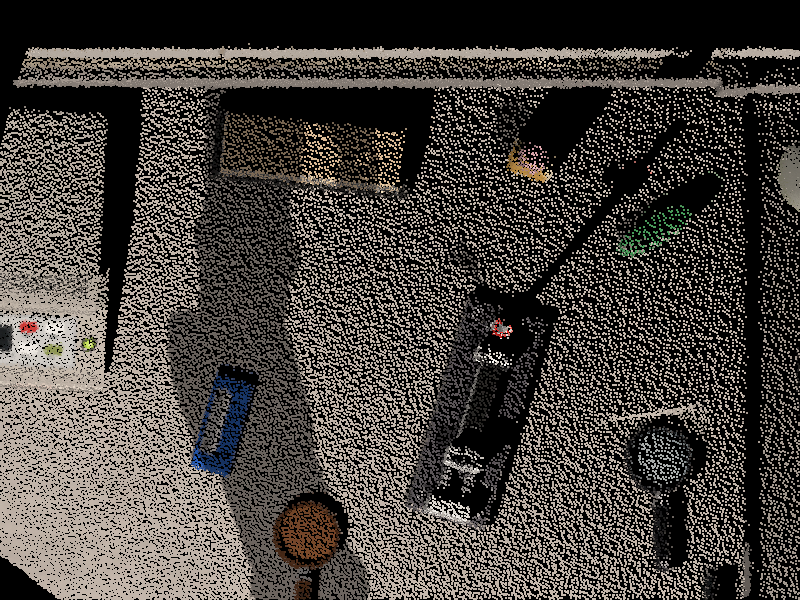

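```bash
python3 - <<'E'
from h import *
def rect(p):
    (c,(w,h),a)=cv2.minAreaRect((p[:,:2]*1000).astype(np.float32))
    if w<h: a-=90;w,h=h,w
    return np.round(c,1),round(w,1),round(h,1),round(a,2)
for n in ["wrist","scene"]:
    im=cv2.imread(f"pics/{n}0.png").astype(int);W=np.load(f"pics/{n}W.npy")
    x,y,z=W[...,0],W[...,1],W[...,2]
    reg=(x>.4)&(x<.68)&(y>-.13)&(y<.07)
    sat=im.max(-1)-im.min(-1)
    m=reg&(z>.008)&(z<.016);m=cv2.morphologyEx(m.astype(np.uint8),cv2.MORPH_OPEN,np.ones((3,3)))>0
    nl,lab,st,_=cv2.connectedComponentsWithStats(m.astype(np.uint8));k=1+np.argmax(st[1:,4]);m=lab==k
    print(n,"base",m.sum(),rect(W[m]),np.median(z[m]))
    for nm,lo,hi in (("bed",.022,.030),("fixed",.0315,.037),("jaw",.041,.046),):
        mm=reg&(z>lo)&(z<hi)&((im.min(-1)>150) if nm!="bed" else (im.max(-1)<90))
        if mm.sum()>5: print(nm,mm.sum(),rect(W[mm]),np.median(W[mm],0).round(4))
    # red ring
    hsv=cv2.cvtColor(im.astype(np.uint8),cv2.COLOR_BGR2HSV)
    r=reg&((hsv[...,0]<8)|(hsv[...,0]>172))&(hsv[...,1]>120)&(z>.08)
    print("ring",r.sum(),W[r].min(0).round(4),W[r].max(0).round(4),np.percentile(z[r],[5,25,50,75,95]).round(4))
E
python3 - <<'E'
import cv2
im=cv2.imread('pics/wrist0.png')[120:270,80:300]
cv2.imwrite('pics/w_jig.png',cv2.resize(im,None,fx=3.4,fy=3.4,interpolation=cv2.INTER_CUBIC))
im=cv2.imread('pics/scene0.png')[140:255,230:410]
cv2.imwrite('pics/s_jig.png',cv2.resize(im,None,fx=4.4,fy=4.4,interpolation=cv2.INTER_CUBIC))
E
```

```text
wrist base 5885 (array([539.4, -25.5]), 220.4, 84.0, -16.61) 0.012532186352659264
bed 1108 (array([544.3, -25.3]), 193.5, 37.0, -13.79) [ 0.547  -0.0283  0.0266]
fixed 510 (array([518.9, -20.8]), 172.1, 43.7, -16.91) [ 0.4527 -0.0146  0.0333]
jaw 227 (array([493.3, -12.3]), 35.4, 16.4, 72.73) [ 0.4956 -0.0116  0.0444]
ring 198 [ 0.6165 -0.0602  0.1031] [ 0.6348 -0.0418  0.1184] [0.1058 0.1074 0.1081 0.1085 0.1092]
scene base 939 (array([542.2,  -3.9]), 225.4, 58.5, -10.17) 0.011509055396672699
bed 208 (array([553.6, -34.2]), 75.7, 32.7, -12.92) [ 0.558  -0.0322  0.0257]
fixed 138 (array([526.3, -24.8]), 196.7, 42.5, -17.89) [ 0.4806 -0.0105  0.0329]
jaw 61 (array([549. , -33.1]), 143.9, 36.0, -18.46) [ 0.49   -0.0088  0.0431]
ring 40 [ 0.613  -0.0612  0.1009] [ 0.6311 -0.0421  0.1091] [0.102  0.1045 0.1064 0.1073 0.1079]
```

View pics/w_jig.png

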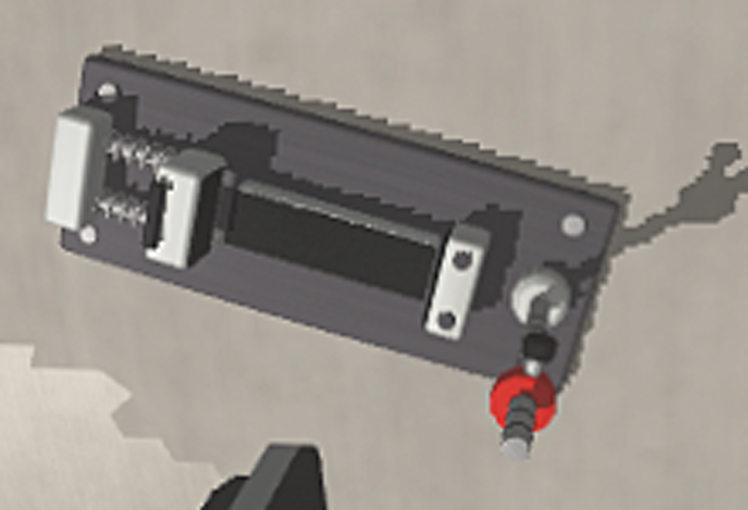

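View pics/s_jig.png

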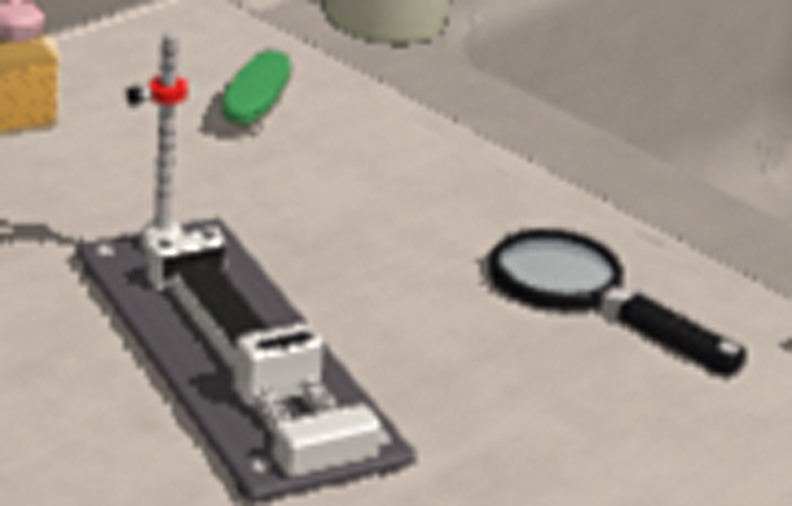

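```bash
python3 -m crank '[-63,-114,20,0,0,-0.62,0,-125,-228,40,0,0,-0.62,0,-125,-228,40,0,0,-0.62,0,-125,-228,40,0,0,-0.62,0,-125,-228,40,0,0,-0.62,0]'
cat >> h.py <<'E'
def delta(p,yaw,s=None):
    """tool-frame shift (mm) and rotvec to reach TCP p, pointing down with tool x at yaw (deg)"""
    s=s or env.sense(); R=Ro.from_quat(s["tcp_rot"])
    a=np.radians(yaw); T=Ro.from_matrix(np.array([[np.cos(a),np.sin(a),0],[np.sin(a),-np.cos(a),0],[0,0,-1]]))
    print("shift",(R.inv().apply(np.array(p)-s["eef_pos"])*1000).round(1),"turn",(R.inv()*T).as_rotvec().round(4))
def st():
    s=env.sense();R=Ro.from_quat(s["tcp_rot"]).as_matrix()
    print("t",round(s["clock"],2),"p",s["eef_pos"].round(4),"yaw",round(np.degrees(np.arctan2(R[1,0],R[0,0])),2),"tilt",np.degrees(np.arccos(-R[2,2])).round(2),"F",s["contact_force"].round(1),"w",round(s["width"],4),"q",s["qpos"].round(2))
E
python3 -c "
from h import *
st();delta([.525,.228,.16],73.9)"
```

```text
clock: 0.57
eef_pos: [0.5496, 0.1819, 0.2072]
tcp_rot: [0.951, 0.308, -0.0, 0.0]
contact_force: [0.2, 0.2, -0.8]
width: 0.0857
t 0.57 p [0.5496 0.1819 0.2072] yaw 35.86 tilt 0.01 F [ 0.2  0.2 -0.8] w 0.0857 q [-0.14  0.2  -0.26  1.67  0.05  1.28  0.22]
shift [  7.1 -51.8  47.2] turn [ 1.00e-04  2.00e-04 -6.64e-01]
```

```bash
python3 -m crank '[5,-40,30,0,0,-0.6,0,5,-40,30,0,0,-0.6,0,5,-40,30,0,0,-0.6,0,5,-40,30,0,0,-0.6,0,5,-40,30,0,0,-0.6,0]'; python3 -m crank '[0,0,0,0,0,-0.06,0,0,0,0,0,0,-0.06,0]'
python3 -c "
from h import *
st();delta([.525,.228,.16],73.9)
s=env.sense();im,d=env.get_image('wrist');cv2.imwrite('pics/w1.png',im)
W=cloud('wrist',im,d,s);np.save('pics/w1W.npy',W)
hsv=cv2.cvtColor(im,cv2.COLOR_BGR2HSV);h,S,V=[hsv[...,i] for i in range(3)]
m=(h>100)&(h<128)&(S>130)&(W[...,2]<.05)&(W[...,0]>.4)
p=W[m];print(len(p),p.min(0),p.max(0),cv2.minAreaRect((p[:,:2]*1000).astype(np.float32)),np.median(p[:,2]))
t=p[p[:,2]>np.median(p[:,2])-.003];print(cv2.minAreaRect((t[:,:2]*1000).astype(np.float32)))
"
```

```text
clock: 0.98
eef_pos: [0.5313, 0.2162, 0.1771]
tcp_rot: [0.818, 0.576, -0.001, -0.0]
contact_force: [0.1, 1.0, 0.6]
width: 0.0855
clock: 1.15
eef_pos: [0.5316, 0.2158, 0.1773]
tcp_rot: [0.802, 0.598, -0.0, -0.0]
contact_force: [0.1, -0.4, -0.2]
width: 0.0852
t 1.15 p [0.5316 0.2158 0.1773] yaw 73.42 tilt 0.04 F [ 0.1 -0.4 -0.2] w 0.0852 q [-0.13  0.22 -0.35  1.72  0.08  1.22  0.79]
shift [ 9.8 -9.8 17.3] turn [-0.0005  0.0004 -0.0083]
2190 [0.47673085 0.19819887 0.00474139] [0.57596158 0.25962928 0.01309322] ((526.8767700195312, 228.88790893554688), (38.979183197021484, 94.40666961669922), 73.85696411132812) 0.009952679970618633
((526.8767700195312, 228.88790893554688), (38.979183197021484, 94.40666961669922), 73.85696411132812)
```

View pics/w1.png

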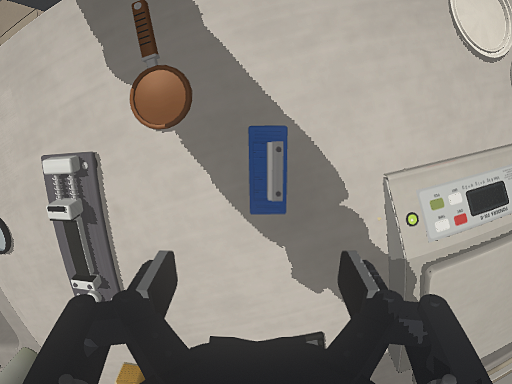

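```bash
python3 -c "
from h import *
delta([.5269,.2289,.008],73.9)"
```

```text
shift [ 11.2  -8.3 169.4] turn [-0.0004  0.0003 -0.0113]
```

```bash
python3 -m crank '[6,-4,40,0,0,-0.01,0,11,-8,80,0,0,-0.01,0,11,-8,110,0,0,-0.01,0,11,-8,130,0,0,-0.01,0,11,-8,130,0,0,-0.01,0]' 50
python3 -c "
from h import *
st();delta([.5269,.2289,.008],73.9)
im,d=env.get_image('wrist');cv2.imwrite('pics/w2.png',im)"
```

```text
clock: 1.62
eef_pos: [0.5236, 0.2271, 0.0426]
tcp_rot: [0.8, 0.601, -0.005, -0.001]
contact_force: [-1.1, -1.0, -0.6]
width: 0.0856
t 1.62 p [0.5236 0.2271 0.0426] yaw 73.83 tilt 0.54 F [-1.1 -1.  -0.6] w 0.0856 q [-0.16  0.36 -0.34  1.84  0.14  0.98  0.72]
shift [ 2.8  3.  34.5] turn [-0.0074  0.0058 -0.0013]
```

View pics/w2.png

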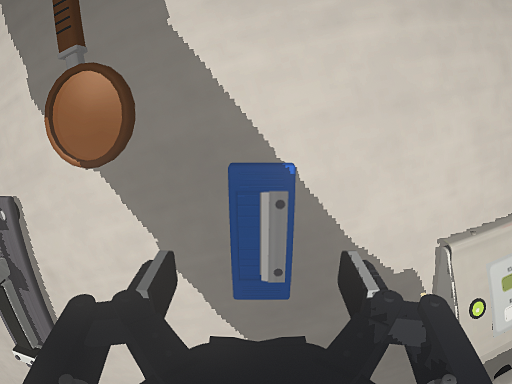

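```bash
python3 -m crank '[0,0,0,0,0,0,0,0,0,0,0,0,0,0]'
python3 -c "
from h import *
st();delta([.5269,.2289,.008],73.9)
s=env.sense();im,d=env.get_image('wrist')
W=cloud('wrist',im,d,s)
hsv=cv2.cvtColor(im,cv2.COLOR_BGR2HSV);h,S,V=[hsv[...,i] for i in range(3)]
m=(h>100)&(h<128)&(S>130)&(W[...,2]<.03)&(W[...,0]>.4)
p=W[m];print(len(p),cv2.minAreaRect((p[:,:2]*1000).astype(np.float32)),np.median(p[:,2]))
"
```

```text
clock: 1.83
eef_pos: [0.5289, 0.2295, 0.0498]
tcp_rot: [0.799, 0.601, 0.002, 0.0]
contact_force: [-0.3, 1.2, 0.0]
width: 0.0855
t 1.83 p [0.5289 0.2295 0.0498] yaw 73.87 tilt 0.21 F [-0.3  1.2  0. ] w 0.0855 q [-0.16  0.35 -0.34  1.83  0.14  0.98  0.72]
shift [-1.2 -1.9 41.8] turn [ 0.0029 -0.0022 -0.0006]
5707 ((526.8895263671875, 229.00042724609375), (39.63651657104492, 95.27890014648438), 74.16450500488281) 0.009961684855925329
```

```bash
python3 -m crank '[0,-1,18,0,0,0,0,0,-1,33,0,0,0,0,0,-1,39,0,0,0,0,0,-1,40,0,0,0,0,0,-1,40,0,0,0,0]'
python3 -c "
from h import *
st();delta([.5269,.2289,.008],73.9)"
```

```text
clock: 2.3
eef_pos: [0.5269, 0.2293, 0.0084]
tcp_rot: [0.799, 0.601, 0.0, 0.0]
contact_force: [0.2, -1.3, 0.7]
width: 0.0854
t 2.3 p [0.5269 0.2293 0.0084] yaw 73.9 tilt 0.06 F [ 0.2 -1.3  0.7] w 0.0854 q [-0.17  0.41 -0.33  1.86  0.17  0.9   0.71]
shift [-0.3  0.1  0.4] turn [ 0.0009 -0.0006 -0.    ]
```

```bash
python3 -m crank '[0,0,0,0,0,0,1,0,0,0,0,0,0,1,0,0,0,0,0,0,1,0,0,0,0,0,0,1,0,0,0,0,0,0,1]' 50
python3 -m crank '[0,0,0,0,0,0,1,0,0,0,0,0,0,1,0,0,-20,0,0,0,1,0,0,-40,0,0,0,1,0,0,-40,0,0,0,1]' 50
python3 -c "
from h import *
st();im,d=env.get_image('wrist');cv2.imwrite('pics/w3.png',im)"
```

```text
clock: 2.72
eef_pos: [0.5271, 0.2294, 0.0086]
tcp_rot: [0.799, 0.601, 0.001, 0.0]
contact_force: [-1.0, -0.3, 4.4]
width: 0.0384
clock: 3.13
eef_pos: [0.5285, 0.2301, 0.0509]
tcp_rot: [0.799, 0.601, 0.003, 0.001]
contact_force: [1.4, 1.0, -0.3]
width: 0.0385
t 3.13 p [0.5285 0.2301 0.0509] yaw 73.91 tilt 0.32 F [ 1.4  1.  -0.3] w 0.0385 q [-0.16  0.35 -0.34  1.83  0.14  0.98  0.72]
```

View pics/w3.png

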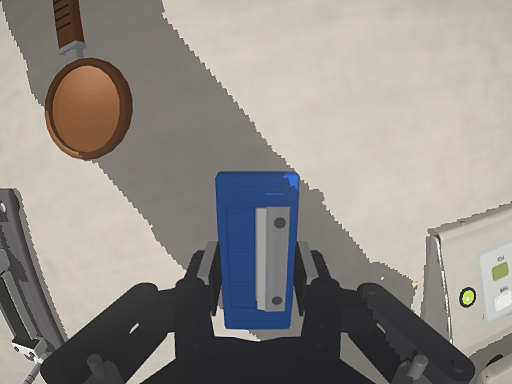

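```bash
python3 -m crank '[0,0,-30,0,0,0,1,0,0,-30,0,0,0,1,0,0,-30,0,0,0,1]'; cat > ins.py <<'E'
from h import *
st()
s=env.sense();im,d=env.get_image('wrist')
W=cloud('wrist',im,d,s)
Q=(W-s["eef_pos"])@Ro.from_quat(s["tcp_rot"]).as_matrix()
hsv=cv2.cvtColor(im,cv2.COLOR_BGR2HSV);h,S,V=[hsv[...,i] for i in range(3)]
m=(h>100)&(h<128)&(S>130)&(abs(Q[...,0])<.04)&(abs(Q[...,1])<.08)&(Q[...,2]>-.03)
p=Q[m]*1000;print("tool frame",len(p),cv2.minAreaRect(p[:,:2].astype(np.float32)),"z pct",np.percentile(p[:,2],[5,50,95]), "y",p[:,1].min(),p[:,1].max())
A=np.c_[p[:,:2],np.ones(len(p))];print("plane",np.linalg.lstsq(A,p[:,2],rcond=None)[0])
E
python3 ins.py
```

```text
clock: 3.43
eef_pos: [0.527, 0.2293, 0.078]
tcp_rot: [0.799, 0.601, 0.001, 0.0]
contact_force: [-0.8, 0.2, -1.0]
width: 0.0381
t 3.43 p [0.527  0.2293 0.078 ] yaw 73.91 tilt 0.11 F [-0.8  0.2 -1. ] w 0.0381 q [-0.16  0.32 -0.35  1.81  0.13  1.03  0.74]
tool frame 8335 ((0.22344017028808594, 0.34752655029296875), (95.54134368896484, 39.71915054321289), 89.85213470458984) z pct [-2.75277146 -1.32993438  2.29357581] y -47.448698482029556 48.080563641925494
plane [-0.03700213  0.00457468 -0.70204245]
```

```bash
cat >> h.py <<'E'
JO=np.array([540.4,-25.8])/1000; JY=-16.6
def jig(x,y,z):
    a=np.radians(JY);c,s=np.cos(a),np.sin(a)
    return [JO[0]+(c*x-s*y)/1000,JO[1]+(s*x+c*y)/1000,z/1000]
E
python3 -c "
from h import *
print(jig(-20,100,140));delta(jig(-20,100,140),JY+90)"
```

```text
[np.float64(0.5498023852511947), np.float64(0.07574602479461279), 0.14]
shift [-140.6   65.2  -63.1] turn [-0.0003  0.0005  0.009 ]
```

```bash
python3 -m crank '[-28,13,-13,0,0,0.009,1,-56,26,-26,0,0,0.009,1,-84,39,-39,0,0,0.009,1,-112,52,-52,0,0,0.009,1,-140,65,-63,0,0,0.009,1]';python3 -m crank '[0,0,0,0,0,0,1,0,0,0,0,0,0,1,0,0,0,0,0,0,1]'; cat > jg.py <<'E'
from h import *
import sys
st()
s=env.sense();im,d=env.get_image('wrist');W=cloud('wrist',im,d,s);cv2.imwrite(sys.argv[1],im)
x,y,z=W[...,0],W[...,1],W[...,2]
reg=(x>.4)&(x<.68)&(y>-.13)&(y<.07)
def rect(p):
    (c,(w,h),a)=cv2.minAreaRect((p[:,:2]*1000).astype(np.float32))
    if w<h: a-=90;w,h=h,w
    return np.round(c,1),round(w,1),round(h,1),round(a,2)
m=reg&(z>.007)&(z<.016)
m=cv2.morphologyEx(m.astype(np.uint8),cv2.MORPH_OPEN,np.ones((3,3)))
nl,lab,sta,_=cv2.connectedComponentsWithStats(m);k=1+np.argmax(sta[1:,4]);m=lab==k
print("base",m.sum(),rect(W[m]),np.median(z[m]),"table",np.nanmedian(z[(z<.006)&(z>-.01)]))
hsv=cv2.cvtColor(im,cv2.COLOR_BGR2HSV)
r=reg&((hsv[...,0]<8)|(hsv[...,0]>172))&(hsv[...,1]>120)&(z>.08)
print("ring",r.sum(),rect(W[r]),W[r].min(0).round(4),W[r].max(0).round(4),np.percentile(z[r],[2,25,50,75,98]).round(4))
a=np.radians(JY);D=(W[...,:2]-JO)*1000;jx=D[...,0]*np.cos(a)+D[...,1]*np.sin(a);jy=-D[...,0]*np.sin(a)+D[...,1]*np.cos(a)
for nm,lo,hi,x0,x1 in(("fixed",.030,.037,40,70),("jaw",.041,.0465,-70,-30),("housing",.029,.035,-120,-85)):
    q=(z>lo)&(z<hi)&(jx>x0)&(jx<x1)&(abs(jy)<25)
    if q.sum()>9:print(nm,q.sum(),"x",np.percentile(jx[q],[2,98]).round(1),"y",np.percentile(jy[q],[2,98]).round(1),"z",np.median(z[q]).round(4))
if r.sum(): print("ring jig x",jx[r].min(),jx[r].max(),"y",jy[r].min(),jy[r].max())
E
python3 jg.py pics/w4.png
```

```text
clock: 3.9
eef_pos: [0.5492, 0.0749, 0.1396]
tcp_rot: [0.802, 0.598, -0.001, -0.0]
contact_force: [0.8, -0.1, -1.2]
width: 0.0387
clock: 4.15
eef_pos: [0.549, 0.0768, 0.1391]
tcp_rot: [0.802, 0.597, -0.001, -0.001]
contact_force: [-0.3, 0.3, -0.8]
width: 0.0385
t 4.15 p [0.549  0.0768 0.1391] yaw 73.38 tilt 0.15 F [-0.3  0.3 -0.8] w 0.0385 q [ 0.06  0.21 -0.27  1.81  0.06  1.14  1.05]
base 5112 (array([535.3,   2.7]), 198.4, 35.0, -18.66) 0.012391942340876774 table 0.0018711915021874526Traceback (most recent call last):
  File "jg.py", line 17, in <module>
    print("ring",r.sum(),rect(W[r]),W[r].min(0).round(4),W[r].max(0).round(4),np.percentile(z[r],[2,25,50,75,98]).round(4))
                                    ~~~~~~~~^^^
    return umr_minimum(a, axis, None, out, keepdims, initial, where)
ValueError: zero-size array to reduction operation minimum which has no identity
```

View pics/w4.png

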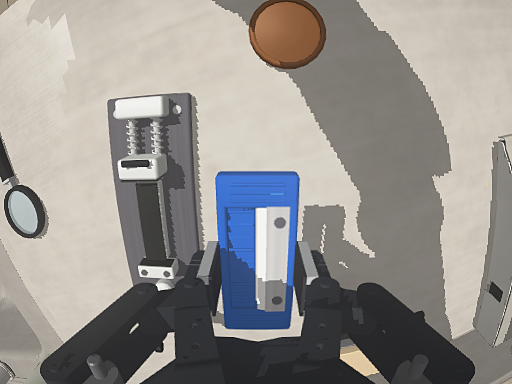

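```bash
sed -i 's/^print("ring",r.sum()/if r.sum(): print("ring",r.sum()/' jg.py; python3 jg.py pics/w5.png
```

```text
t 4.2 p [0.5489 0.0777 0.1391] yaw 73.48 tilt 0.15 F [-0.7  0.  -0.3] w 0.0383 q [ 0.05  0.21 -0.27  1.81  0.06  1.14  1.05]
base 5127 (array([536.2,   2.9]), 198.9, 34.8, -19.06) 0.012357144808445492 table 0.0018339125145113988
fixed 498 x [48.9 63.1] y [-18.   18.1] z 0.0341
jaw 704 x [-58.  -38.7] y [-17.6  18.1] z 0.044
housing 990 x [-109.4  -92.3] y [-21.  22.] z 0.0322
```

```bash
python3 -c "
from h import *
delta(jig(12,0,100),JY+90)"
```

```text
shift [-102.    33.4   39.2] turn [-0.0024  0.0003  0.0023]
```

```bash
python3 -m crank '[-30,10,8,0,0,0,1,-60,20,16,0,0,0,1,-85,28,28,0,0,0,1,-101,33,39,0,0,0,1,-101,33,39,0,0,0,1]';python3 -m crank '[0,0,0,0,0,0,1,0,0,0,0,0,0,1,0,0,0,0,0,0,1]';python3 -c "
from h import *
st();delta(jig(12,0,46),JY+90)"; python3 jg.py pics/w6.png
```

```text
clock: 4.67
eef_pos: [0.5505, -0.0337, 0.0984]
tcp_rot: [0.803, 0.596, -0.003, -0.001]
contact_force: [-0.3, -0.4, -0.8]
width: 0.0382
clock: 4.92
eef_pos: [0.5532, -0.0272, 0.1021]
tcp_rot: [0.801, 0.599, 0.001, -0.0]
contact_force: [0.2, -0.3, -0.7]
width: 0.0383
t 4.92 p [ 0.5532 -0.0272  0.1021] yaw 73.59 tilt 0.07 F [ 0.2 -0.3 -0.7] w 0.0383 q [ 0.18  0.24 -0.2   1.85  0.05  1.06  1.24]
shift [-2.4 -0.7 56.1] turn [ 0.0006 -0.0011  0.0034]
t 4.92 p [ 0.5532 -0.0272  0.1021] yaw 73.59 tilt 0.07 F [ 0.2 -0.3 -0.7] w 0.0383 q [ 0.18  0.24 -0.2   1.85  0.05  1.06  1.24]
base 4716 (array([502.2, -43.2]), 160.9, 31.0, -16.99) 0.012381870418322928 table 0.001852018624098728
fixed 37 x [48.8 63.7] y [2.  2.8] z 0.0342
jaw 1271 x [-57.2 -39.3] y [-18.5  17.3] z 0.0441
housing 1663 x [-109.  -92.] y [-22.2  21.1] z 0.0322
```

View pics/w6.png

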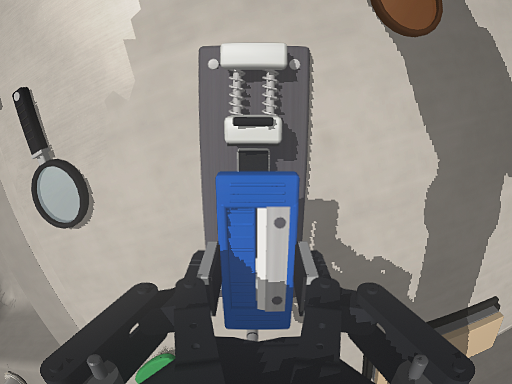

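```bash
sed -i 's/^JO=.*/JO=np.array([541.2,-26.4])\/1000; JY=-16.6/' h.py; python3 -m crank '[-1,0,20,0,0,0,1,-2,0,40,0,0,0,1,-2,0,53,0,0,0,1,-2,0,55,0,0,0,1,-2,0,55,0,0,0,1]';python3 -m crank '[0,0,0,0,0,0,1,0,0,0,0,0,0,1]';python3 -c "
from h import *
st();delta(jig(12,0,46),JY+90);delta(jig(-4,0,46),JY+90)
for n in ['side']:
  im,d=env.get_image(n);cv2.imwrite('pics/s1.png',cv2.resize(im[170:290,160:320],None,fx=4.5,fy=4.5,interpolation=cv2.INTER_CUBIC))"; python3 ins.py
```

```text
clock: 5.38
eef_pos: [0.5518, -0.0305, 0.0463]
tcp_rot: [0.801, 0.598, -0.0, -0.001]
contact_force: [0.2, -0.0, 0.5]
width: 0.0386
clock: 5.55
eef_pos: [0.5534, -0.0312, 0.048]
tcp_rot: [0.802, 0.598, 0.001, 0.001]
contact_force: [0.3, -0.3, -0.3]
width: 0.0383
t 5.55 p [ 0.5534 -0.0312  0.048 ] yaw 73.43 tilt 0.14 F [ 0.3 -0.3 -0.3] w 0.0383 q [ 0.18  0.3  -0.19  1.89  0.07  0.95  1.23]
shift [ 1.1 -1.   2. ] turn [ 0.0024 -0.0006  0.0006]
shift [  1.1 -17.    2. ] turn [ 0.0024 -0.0006  0.0006]
t 5.6 p [ 0.5533 -0.0313  0.048 ] yaw 73.42 tilt 0.14 F [-0.2  0.1 -1. ] w 0.0382 q [ 0.18  0.3  -0.19  1.89  0.07  0.95  1.23]
tool frame 8501 ((2.834300994873047, 0.24925613403320312), (95.35392761230469, 45.20988464355469), 89.81061553955078) z pct [-2.75616195 -1.32396408  2.35355877] y -47.402393174536535 47.891942404066114
plane [-2.48569763e-02  2.90600308e-04 -5.40133619e-01]
```

View pics/s1.png

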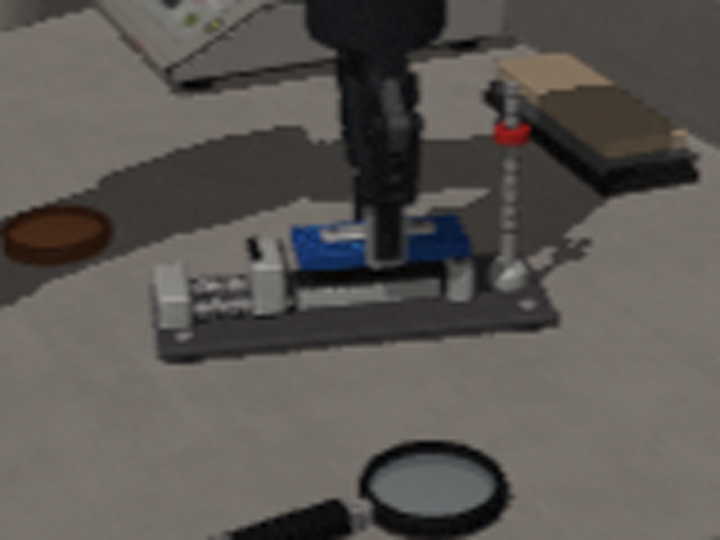

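```bash
python3 -m crank '[1,-3,2,0,0,0,1,1,-7,2,0,0,0,1,1,-11,2,0,0,0,1,1,-14,2,0,0,0,1,1,-17,2,0,0,0,1]' 60;python3 -m crank '[0,0,0,0,0,0,1,0,0,0,0,0,0,1]';python3 -c "
from h import *
st();delta(jig(-4,0,35),JY+90)
for n in ['side']:
  im,d=env.get_image(n);cv2.imwrite('pics/s2.png',cv2.resize(im[170:290,160:320],None,fx=4.5,fy=4.5,interpolation=cv2.INTER_CUBIC))"; python3 ins.py;python3 jg.py pics/w7.png
```

```text
clock: 6.07
eef_pos: [0.5391, -0.0264, 0.0459]
tcp_rot: [0.802, 0.597, 0.003, 0.003]
contact_force: [8.1, -2.4, -4.0]
width: 0.0377
clock: 6.23
eef_pos: [0.5391, -0.0264, 0.046]
tcp_rot: [0.802, 0.597, 0.003, 0.003]
contact_force: [7.0, -1.0, -3.0]
width: 0.0381
t 6.23 p [ 0.5391 -0.0264  0.046 ] yaw 73.38 tilt 0.44 F [ 7. -1. -3.] w 0.0381 q [ 0.18  0.27 -0.2   1.93  0.07  0.94  1.23]
shift [ 0.6 -2.1 10.9] turn [ 0.0075 -0.0013 -0.0004]
t 6.28 p [ 0.5392 -0.0264  0.0459] yaw 73.37 tilt 0.44 F [ 7.7 -1.  -2.5] w 0.0379 q [ 0.18  0.27 -0.2   1.93  0.07  0.94  1.23]
tool frame 8385 ((2.693269729614258, 13.361827850341797), (121.50453186035156, 44.84035873413086), 89.84214782714844) z pct [-2.62150126 -1.04289543  2.37370487] y -47.40451587099325 74.05263357234392
plane [-0.033407   -0.00396124 -0.56493662]
t 6.33 p [ 0.5392 -0.0264  0.0459] yaw 73.37 tilt 0.44 F [ 7.1 -1.5 -2.7] w 0.0381 q [ 0.18  0.27 -0.2   1.93  0.07  0.94  1.23]
base 6111 (array([485., -40.]), 125.8, 26.4, -16.71) 0.012389635161884606 table 0.001853689492713629
fixed 162 x [58.3 63.5] y [-17.7  17.1] z 0.0343
jaw 3517 x [-68.  -30.6] y [-18.6  18.2] z 0.0444
housing 3148 x [-110.1  -93.1] y [-21.5  21.3] z 0.0322
```

View pics/s2.png

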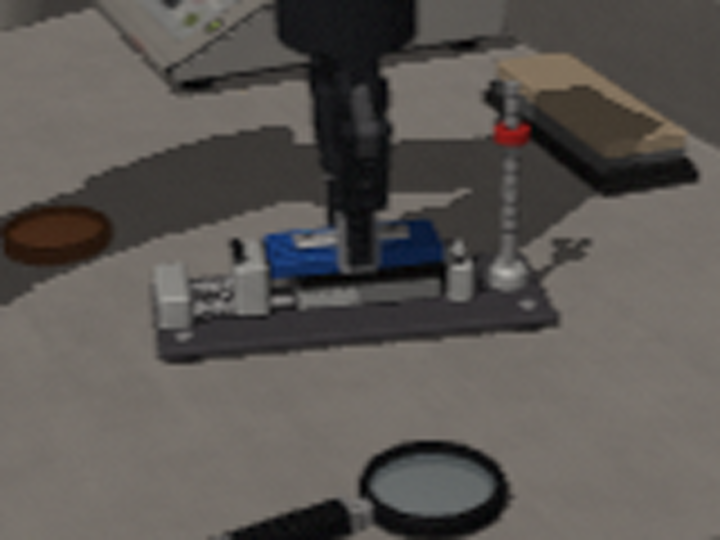

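View pics/w7.png

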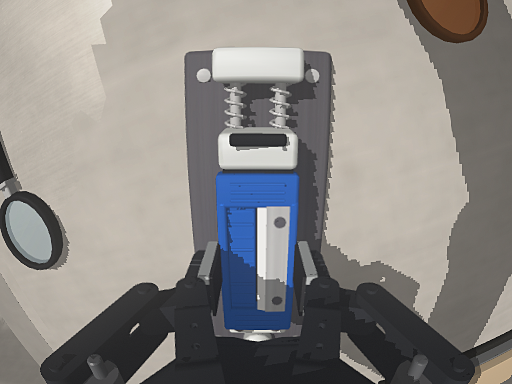

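```bash
python3 -m crank '[0.5,-2,0,0.005,0,0,1,0.5,-3,3,0.005,0,0,1,0.5,-3,6,0.005,0,0,1,0.5,-3,9,0.005,0,0,1,0.5,-3,10,0.005,0,0,1]';python3 -m crank '[0,0,0,0,0,0,1,0,0,0,0,0,0,1]';python3 -c "
from h import *
st();delta(jig(-4,0,35),JY+90)
for n in ['side']:
  im,d=env.get_image(n);cv2.imwrite('pics/s3.png',cv2.resize(im[170:290,160:320],None,fx=4.5,fy=4.5,interpolation=cv2.INTER_CUBIC))"; python3 ins.py
```

```text
clock: 6.8
eef_pos: [0.5379, -0.0254, 0.037]
tcp_rot: [0.802, 0.597, 0.002, 0.002]
contact_force: [7.3, -1.6, 3.0]
width: 0.0379
clock: 6.97
eef_pos: [0.5379, -0.0254, 0.0372]
tcp_rot: [0.802, 0.597, 0.002, 0.002]
contact_force: [8.0, -3.3, 1.4]
width: 0.0381
t 6.97 p [ 0.5379 -0.0254  0.0372] yaw 73.35 tilt 0.31 F [ 8.  -3.3  1.4] w 0.0381 q [ 0.17  0.28 -0.2   1.94  0.07  0.92  1.22]
shift [ 0.  -0.6  2.2] turn [ 0.0051 -0.0017 -0.0008]
t 7.02 p [ 0.5379 -0.0254  0.0372] yaw 73.36 tilt 0.31 F [ 7.2 -2.6  2. ] w 0.0381 q [ 0.17  0.28 -0.2   1.94  0.07  0.92  1.22]
tool frame 7963 ((2.105579376220703, 8.43581771850586), (111.20376586914062, 43.40447998046875), 89.87847137451172) z pct [-2.9229483  -1.32494939  2.31945002] y -47.199994704967814 63.992082201160414
plane [-0.03608334  0.01716959 -0.65546099]
```

View pics/s3.png

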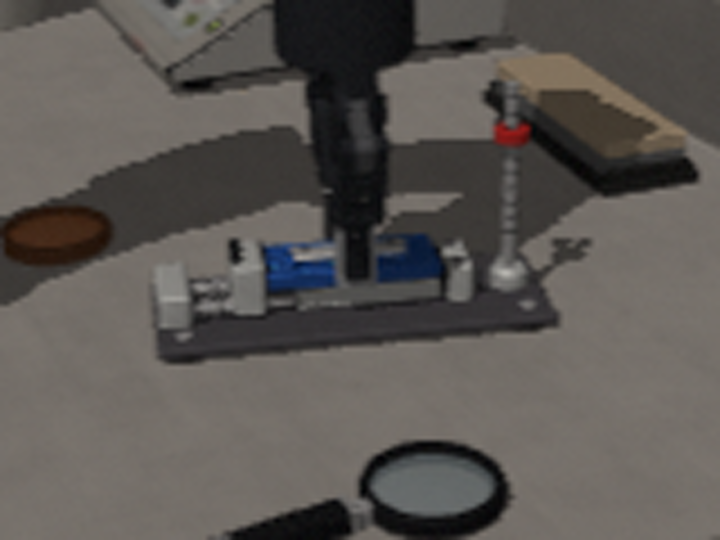

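```bash
python3 -m crank '[0,0,1,0,0,0,1,0,0,2,0,0,0,1,0,0,2.5,0,0,0,1,0,0,2.5,0,0,0,1,0,0,2.5,0,0,0,1]';python3 ins.py
```

```text
clock: 7.48
eef_pos: [0.5381, -0.0254, 0.0348]
tcp_rot: [0.802, 0.597, 0.002, 0.002]
contact_force: [6.9, -2.1, 2.7]
width: 0.0381
t 7.48 p [ 0.5381 -0.0254  0.0348] yaw 73.36 tilt 0.33 F [ 6.9 -2.1  2.7] w 0.0381 q [ 0.17  0.29 -0.2   1.94  0.07  0.91  1.22]
tool frame 7857 ((1.969106674194336, 7.206146240234375), (108.666748046875, 43.226200103759766), 89.98954772949219) z pct [-2.90517673 -1.29436674  2.27106123] y -47.123770498949625 61.53562909209815
plane [-0.0356219   0.01688304 -0.64784168]
```

```bash
python3 -m crank '[0,0,0,0,0,0,0.3,0,0,0,0,0,0,0.3,0,0,0,0,0,0,0.2,0,0,0,0,0,0,0.1,0,0,0,0,0,0,0]';python3 -m crank '[0,0,-20,0,0,0,0,0,0,-50,0,0,0,0,0,0,-85,0,0,0,0,0,0,-115,0,0,0,0,0,0,-115,0,0,0,0]';python3 -c "
from h import *
im,d=env.get_image('side');cv2.imwrite('pics/s4.png',cv2.resize(im[170:290,160:320],None,fx=4.5,fy=4.5,interpolation=cv2.INTER_CUBIC))"; python3 jg.py pics/w8.png
```

```text
clock: 7.95
eef_pos: [0.5327, -0.0242, 0.0318]
tcp_rot: [0.802, 0.598, -0.002, -0.002]
contact_force: [-0.7, 0.3, -0.2]
width: 0.085
clock: 8.37
eef_pos: [0.5378, -0.0245, 0.1537]
tcp_rot: [0.802, 0.598, 0.003, 0.001]
contact_force: [1.1, -0.1, 0.6]
width: 0.0855
t 8.42 p [ 0.5364 -0.0245  0.1508] yaw 73.4 tilt 0.14 F [-0.2 -0.6 -0.1] w 0.0858 q [ 0.19  0.15 -0.21  1.84  0.03  1.15  1.25]
base 4722 (array([532.4, -46. ]), 220.2, 46.6, -15.1) 0.012374056755059953 table 0.0018341014201348066
ring 329 (array([624.1, -51.7]), 19.1, 18.4, 76.55) [ 0.6148 -0.0614  0.0924] [ 0.6342 -0.0422  0.1094] [0.101  0.1055 0.1075 0.1081 0.1089]
fixed 703 x [40.4 62.4] y [-18.4  17.5] z 0.0348
jaw 817 x [-66.9 -47.9] y [-18.1  17.8] z 0.044
housing 1094 x [-110.6  -93.5] y [-21.9  21.6] z 0.0322
ring jig x 77.35726056359368 96.10558417484854 y -9.990956314322023 8.9538190416814
```

View pics/s4.png

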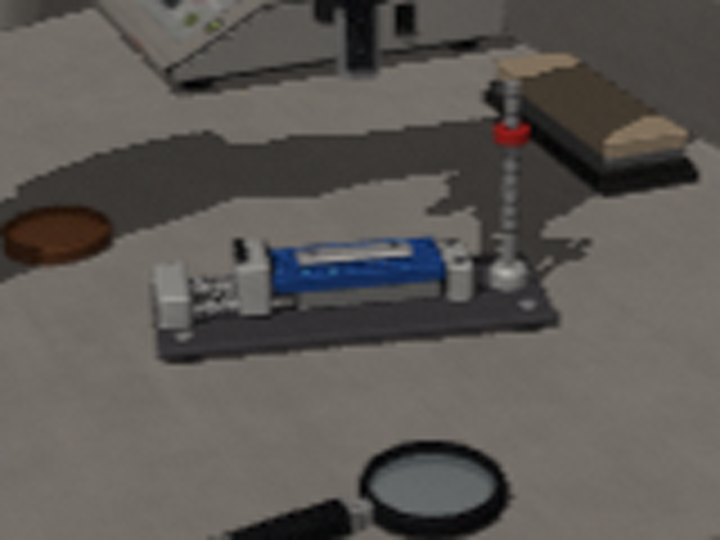

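View pics/w8.png

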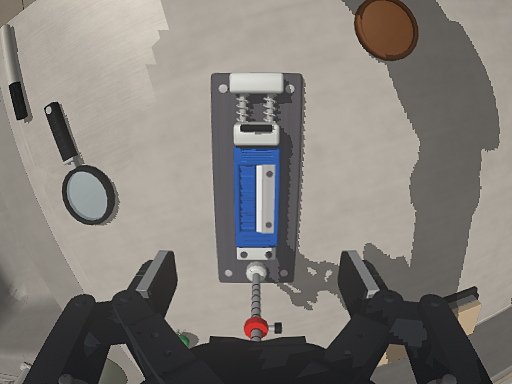

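```bash
cat > lens.py <<'E'
from h import *
import sys
st()
s=env.sense();im,d=env.get_image('wrist');W=cloud('wrist',im,d,s);cv2.imwrite(sys.argv[1],im)
x,y,z=W[...,0],W[...,1],W[...,2]
hsv=cv2.cvtColor(im,cv2.COLOR_BGR2HSV);h,S,V=[hsv[...,i] for i in range(3)]
b=(h>100)&(h<128)&(S>130)&(z>.02)&(z<.045)&(abs(x-.54)<.08)&(abs(y+.026)<.06)
if b.sum()>50:
    p=W[b]*1000;print("insert",len(p),cv2.minAreaRect(p[:,:2].astype(np.float32)),np.percentile(p[:,2],[10,50,90]).round(1))
    A=np.c_[p[:,:2]-p[:,:2].mean(0),np.ones(len(p))];print("slope",np.linalg.lstsq(A,p[:,2],rcond=None)[0].round(4))
x0,x1,y0,y1=map(float,sys.argv[2:6])
k=(V<70)&(z>.006)&(z<.022)&(x>x0)&(x<x1)&(y>y0)&(y<y1)
kk=cv2.morphologyEx(k.astype(np.uint8),cv2.MORPH_CLOSE,np.ones((7,7)))
nl,lab,sta,_=cv2.connectedComponentsWithStats(kk);j=np.argsort(-sta[1:,4])[:3]+1
for i in j:
    p=W[k&(lab==i)]*1000
    if len(p)<30: continue
    print("black",len(p),p.min(0).round(1),p.max(0).round(1),cv2.minAreaRect(p[:,:2].astype(np.float32)))
p=W[k]*1000
# ring fit (frame) : RANSAC-free circle via minEnclosing of points with x > handle
np.save('pics/lenspts.npy',p)
E
python3 lens.py pics/w9.png .33 .56 -.30 -.13
```

```text
t 8.47 p [ 0.5347 -0.0245  0.1485] yaw 73.41 tilt 0.13 F [-0.3 -0.2 -0.6] w 0.0853 q [ 0.19  0.15 -0.21  1.84  0.03  1.15  1.25]
insert 3023 ((541.1154174804688, -26.136577606201172), (39.489402770996094, 94.92838287353516), 73.22937774658203) [33.1 36.3 37.5]
slope [7.30000e-03 3.90000e-02 3.56602e+01]
black 788 [ 382.1 -220.3    6.1] [ 447.2 -201.6   16.5] ((414.85284423828125, -210.5764923095703), (65.50668334960938, 17.040761947631836), 3.2829558849334717)
black 809 [ 459.5 -240.7    6. ] [ 526.1 -173.4   14.3] ((492.8800048828125, -207.00540161132812), (66.77015686035156, 66.6694107055664), 56.95408248901367)
black 428 [ 333.3 -266.     6. ] [ 378.6 -251.9   17.4] ((355.8747863769531, -258.72381591796875), (13.3850736618042, 45.484134674072266), 87.15128326416016)
```

```bash
python3 -c "
from h import *
st();delta([.435,-.21,.11],92.9)"
```

```text
t 8.52 p [ 0.5336 -0.0246  0.1469] yaw 73.4 tilt 0.3 F [-0.4  0.3 -0.2] w 0.0856 q [ 0.19  0.16 -0.2   1.85  0.03  1.15  1.25]
shift [-205.9  -41.3   37.2] turn [-0.0053 -0.0007 -0.3404]
```

```bash
python3 -m crank '[-38,-8,-10,0,0,-0.08,0,-76,-16,-10,0,0,-0.16,0,-114,-24,0,0,0,-0.24,0,-152,-32,10,0,0,-0.32,0,-180,-38,22,0,0,-0.34,0]';python3 -m crank '[-25,-10,12,0,0,0,0,-25,-10,12,0,0,0,0,-25,-10,12,0,0,0,0]';python3 -m crank '[0,0,0,0,0,0,0,0,0,0,0,0,0,0]'; python3 lens.py pics/w10.png .33 .56 -.30 -.13;python3 -c "
from h import *
delta([.435,-.21,.11],92.9)"
```

```text
clock: 8.93
eef_pos: [0.4431, -0.1889, 0.1236]
tcp_rot: [0.689, 0.725, -0.002, -0.003]
contact_force: [0.8, -0.4, 0.4]
width: 0.0856
clock: 9.18
eef_pos: [0.4347, -0.2124, 0.1109]
tcp_rot: [0.691, 0.723, -0.002, -0.005]
contact_force: [0.1, -0.1, 0.2]
width: 0.0849
clock: 9.35
eef_pos: [0.4377, -0.2102, 0.113]
tcp_rot: [0.688, 0.725, -0.001, -0.003]
contact_force: [0.9, -0.1, -0.1]
width: 0.0851
t 9.35 p [ 0.4377 -0.2102  0.113 ] yaw 93.0 tilt 0.32 F [ 0.9 -0.1 -0.1] w 0.0851 q [ 0.44  0.09 -0.05  2.    0.    1.07  2.01]
insert 740 ((518.3693237304688, -20.225215911865234), (41.71965408325195, 48.8884391784668), 73.23331451416016) [30.4 35.9 37.2]
slope [-0.0439  0.1014 34.7676]
black 1377 [ 381.  -220.7    7.5] [ 446.9 -203.1   16.7] ((413.93243408203125, -211.73480224609375), (65.44562530517578, 15.208642959594727), 2.5591282844543457)
black 1180 [ 458.8 -241.7    6.1] [ 526.8 -174.3   14.2] ((491.9199523925781, -207.86891174316406), (67.17845153808594, 66.34774780273438), 27.38410186767578)
black 1061 [ 333.4 -269.1    6.4] [ 377.4 -252.6   18.1] ((355.47760009765625, -260.93115234375), (15.691888809204102, 43.92707824707031), 87.84620666503906)
shift [ 0.4 -2.9  3.3] turn [-0.0046 -0.0021  0.0022]
```

View pics/w10.png

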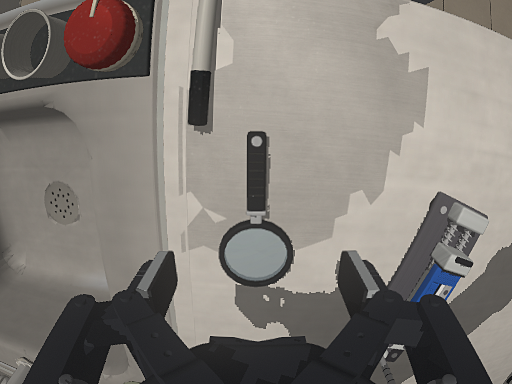

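```bash
python3 -m crank '[0,-2,35,0,0,0,0.4,1,-3,65,0,0,0,0.4,1,-3,90,0,0,0,0.4,1,-3,100,0,0,0,0.4,1,-3,102,0,0,0,0.4]';python3 -m crank '[0,0,0,0,0,0,0.4,0,0,0,0,0,0,0.4]';python3 -c "
from h import *
st();delta([.434,-.2107,.011],92.8)"
```

```text
clock: 9.82
eef_pos: [0.4326, -0.2091, 0.0096]
tcp_rot: [0.688, 0.725, -0.002, -0.004]
contact_force: [-0.5, 0.6, 0.4]
width: 0.0511
clock: 9.98
eef_pos: [0.4352, -0.2109, 0.0128]
tcp_rot: [0.689, 0.725, -0.001, -0.001]
contact_force: [-0.1, 0.2, -0.4]
width: 0.0513
t 9.98 p [ 0.4352 -0.2109  0.0128] yaw 92.91 tilt 0.14 F [-0.1  0.2 -0.4] w 0.0513 q [ 0.44  0.22 -0.05  2.08  0.01  0.85  2.01]
shift [ 0.3 -1.2  1.8] turn [-0.0023 -0.0006  0.002 ]
```

```bash
python3 -m crank '[0,-1,2,0,0,0,0.4,0,-1,2,0,0,0,1,0,-1,2,0,0,0,1,0,-1,2,0,0,0,1,0,-1,2,0,0,0,1]' 60;python3 -m crank '[0,0,0,0,0,0,1,0,0,0,0,0,0,1,0,0,0,0,0,0,1]';python3 -m crank '[0,0,-12,0,0,0,1,0,0,-30,0,0,0,1,0,0,-50,0,0,0,1,0,0,-70,0,0,0,1,0,0,-75,0,0,0,1]';python3 -c "
from h import *
st();im,d=env.get_image('side');cv2.imwrite('pics/s5.png',cv2.resize(im[170:310,160:320],None,fx=4,fy=4,interpolation=cv2.INTER_CUBIC))
im,d=env.get_image('wrist');cv2.imwrite('pics/w11.png',im)"
```

```text
clock: 10.4
eef_pos: [0.4332, -0.211, 0.0102]
tcp_rot: [0.689, 0.725, -0.001, -0.002]
contact_force: [-0.7, -0.4, 6.5]
width: 0.014
clock: 10.65
eef_pos: [0.4333, -0.211, 0.0103]
tcp_rot: [0.689, 0.725, -0.001, -0.002]
contact_force: [-1.6, 0.4, 6.4]
width: 0.0137
clock: 11.07
eef_pos: [0.4349, -0.2116, 0.0872]
tcp_rot: [0.689, 0.725, -0.0, 0.0]
contact_force: [0.9, -0.3, -0.8]
width: 0.0141
t 11.07 p [ 0.4349 -0.2116  0.0872] yaw 92.87 tilt 0.04 F [ 0.9 -0.3 -0.8] w 0.0141 q [ 0.44  0.11 -0.05  2.03  0.01  1.    2.01]
```

View pics/s5.png

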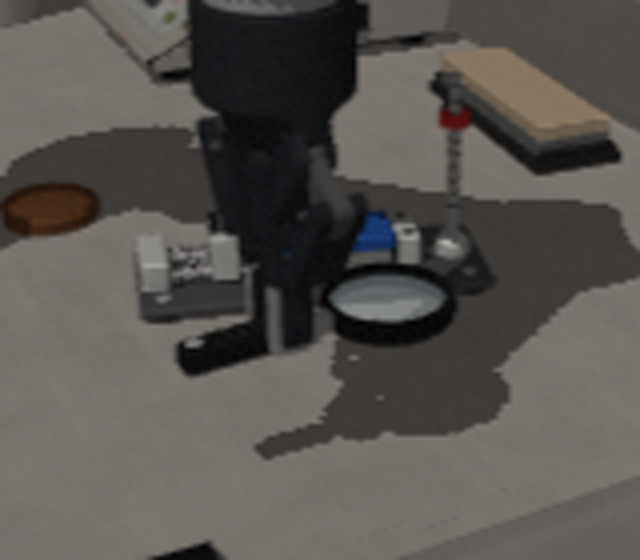

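View pics/w11.png

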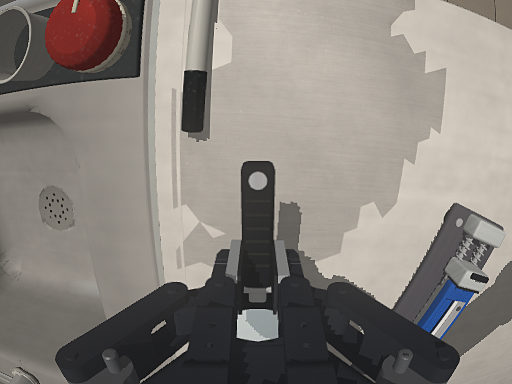

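```bash
python3 -c "
from h import *
st();delta([.485,-.0095,.113],73.2)"
```

```text
t 11.17 p [ 0.4339 -0.2112  0.0852] yaw 92.88 tilt 0.14 F [-0.1 -0.1 -1.2] w 0.0141 q [ 0.44  0.11 -0.05  2.03  0.01  1.    2.01]
shift [198.9  61.1 -27.8] turn [-2.400e-03 -1.000e-04  3.434e-01]
```

```bash
python3 -m crank '[12,4,-10,0,0,0.03,1,34,10,-20,0,0,0.07,1,58,18,-28,0,0,0.12,1,84,26,-28,0,0,0.18,1,110,34,-28,0,0,0.23,1]';python3 -c "
from h import *
st();delta([.485,-.0095,.113],73.2)"
```

```text
clock: 11.58
eef_pos: [0.4612, -0.0982, 0.1113]
tcp_rot: [0.769, 0.639, -0.002, -0.003]
contact_force: [-0.6, -0.2, -1.4]
width: 0.0143
t 11.58 p [ 0.4612 -0.0982  0.1113] yaw 79.49 tilt 0.36 F [-0.6 -0.2 -1.4] w 0.0143 q [ 0.3   0.06 -0.15  2.02  0.01  1.06  1.53]
shift [91.6  7.2 -1.7] turn [-0.0062 -0.0003  0.1097]
```

```bash
python3 -m crank '[24,1,-1,0,0,0.03,1,48,3,-1,0,0,0.06,1,68,4,-1,0,0,0.09,1,82,5,-1,0,0,0.11,1,89,6,-1,0,0,0.11,1]';python3 -m crank '[0,0,0,0,0,0,1,0,0,0,0,0,0,1,0,0,0,0,0,0,1,0,0,0,0,0,0,1]';python3 -c "
from h import *
st();delta([.485,-.0095,.1088],73.3)
for n in ['side','scene']:
  im,d=env.get_image(n);cv2.imwrite(f'pics/f_{n}.png',im);np.save(f'pics/f_{n}W.npy',cloud(n,im,d))
im=cv2.imread('pics/f_side.png');cv2.imwrite('pics/s6.png',cv2.resize(im[160:280,170:330],None,fx=4.5,fy=4.5,interpolation=cv2.INTER_CUBIC))
im=cv2.imread('pics/f_scene.png');cv2.imwrite('pics/c6.png',cv2.resize(im[120:250,200:360],None,fx=4.5,fy=4.5,interpolation=cv2.INTER_CUBIC))
"
```

```text
clock: 12.0
eef_pos: [0.4827, -0.0103, 0.1117]
tcp_rot: [0.801, 0.599, -0.002, -0.003]
contact_force: [0.1, -0.8, 0.4]
width: 0.0144
clock: 12.33
eef_pos: [0.4831, -0.0142, 0.1131]
tcp_rot: [0.802, 0.597, -0.002, -0.002]
contact_force: [1.1, 0.2, -0.4]
width: 0.0138
t 12.33 p [ 0.4831 -0.0142  0.1131] yaw 73.29 tilt 0.31 F [ 1.1  0.2 -0.4] w 0.0138 q [ 0.19  0.09 -0.23  2.    0.02  1.07  1.24]
shift [5.  0.5 4.3] turn [-0.0054  0.0006 -0.0001]
```

View pics/s6.png

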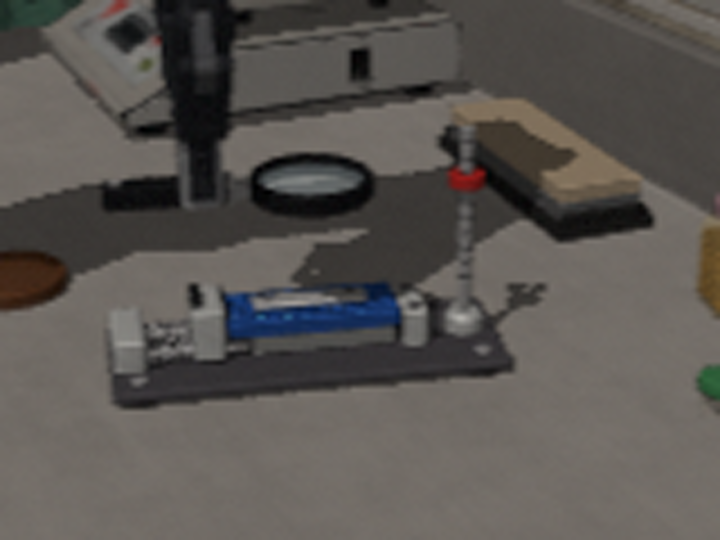

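View pics/c6.png

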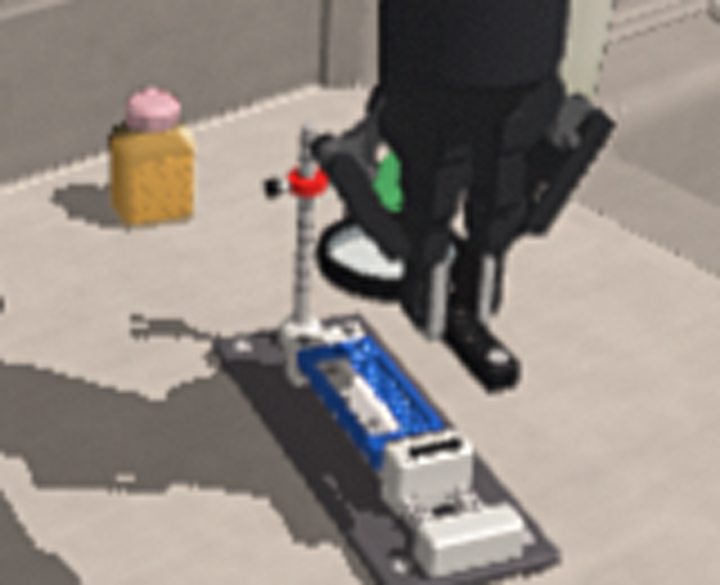

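```bash
python3 -m crank '[2,0,2,-0.003,0,0,1,4,0.5,4,-0.005,0,0,1,5,0.5,4,-0.005,0,0,1,5,0.5,4,-0.005,0,0,1,5,0.5,4,-0.005,0,0,1]';python3 -m crank '[0,0,0,0,0,0,1,0,0,0,0,0,0,1,0,0,0,0,0,0,1,0,0,0,0,0,0,1,0,0,0,0,0,0,1]'
cat > fin.py <<'E'
from h import *
st();delta([.485,-.0095,.1088],73.3)
s=env.sense()
for n in ['side','scene','wrist']:
    im,d=env.get_image(n);W=cloud(n,im,d,s);cv2.imwrite(f'pics/g_{n}.png',im)
    x,y,z=W[...,0],W[...,1],W[...,2]
    hsv=cv2.cvtColor(im,cv2.COLOR_BGR2HSV);h,S,V=[hsv[...,i] for i in range(3)]
    r=(np.hypot(x-.6253,y+.0515)<.016)&((h<8)|(h>172))&(S>130)&(z>.08)&(z<.12)
    p=W[r]*1000;print(n,"ring",len(p),np.percentile(p[:,2],[0,10,50,90,100]).round(1) if len(p) else "")
    R=np.hypot(x-.5411,y+.0262)
    k=(R<.05)&(z>.085)&(z<.125)&(V<60)
    p=W[k]*1000
    if len(p)<10: print(len(p));continue
    print("frame",len(p),p.min(0).round(1),p.max(0).round(1),np.percentile(p[:,2],[5,50,95]).round(1),cv2.minEnclosingCircle(p[:,:2].astype(np.float32)))
    g=(R<.028)&(z>.085)&(z<.125);p=W[g]*1000
    if len(p)>10:print("glass",len(p),np.percentile(p[:,2],[5,50,95]).round(1),np.linalg.lstsq(np.c_[p[:,:2]-p[:,:2].mean(0),np.ones(len(p))],p[:,2],rcond=None)[0].round(3))
    b=(h>100)&(h<128)&(S>130)&(z>.02)&(z<.045)&(R<.08)
    if b.sum()>50: print("insert",cv2.minAreaRect((W[b][:,:2]*1000).astype(np.float32)),np.median(z[b]))
E
python3 fin.py
```

```text
clock: 12.85
eef_pos: [0.4853, -0.008, 0.1094]
tcp_rot: [0.802, 0.598, -0.0, -0.0]
contact_force: [-0.1, -0.1, -1.1]
width: 0.0145
clock: 13.27
eef_pos: [0.4854, -0.0082, 0.1094]
tcp_rot: [0.802, 0.598, 0.0, 0.0]
contact_force: [1.1, 0.1, -0.9]
width: 0.0144
t 13.27 p [ 0.4854 -0.0082  0.1094] yaw 73.39 tilt 0.0 F [ 1.1  0.1 -0.9] w 0.0144 q [ 0.19  0.09 -0.23  2.    0.02  1.05  1.22]
shift [-1.4  0.   0.6] turn [0.0001 0.     0.0016]
side ring 31 [100.3 102.6 105.8 107.8 108.5]
frame 237 [492.1 -63.7  99.5] [574.8   6.6 119.9] [101.  107.9 112. ] ((534.0252075195312, -27.37297248840332), 41.96221923828125)
glass 135 [105.9 107.4 110.8] [-3.20000e-02  5.00000e-03  1.07711e+02]
insert ((540.7666625976562, -31.248703002929688), (40.69124984741211, 94.98127746582031), 70.81462097167969) 0.033949341403730904
scene ring 23 [101.2 102.2 105.3 107.8 108.9]
frame 128 [491.8 -54.3 101.7] [573.3   9.5 124.6] [103.  109.2 112.1] ((532.563232421875, -23.577014923095703), 40.915016174316406)
glass 97 [105.3 107.1 108.6] [-1.90000e-02 -3.00000e-03  1.07024e+02]
insert ((539.9757690429688, -26.96664047241211), (40.951168060302734, 96.89067840576172), 73.10810852050781) 0.034597335776998354
wrist ring 0 
frame 519 [491.9 -25.2 100.3] [545.2  -4.  122. ] [104.1 111.8 114.2] ((518.5883178710938, -14.474403381347656), 26.772804260253906)
glass 1175 [106.6 107.8 108.8] [ 4.20000e-02 -1.70000e-02  1.07794e+02]
insert ((500.45166015625, -14.033538818359375), (39.370033264160156, 15.7019624710083), 72.90278625488281) 0.03648650500563598
```

```bash
python3 -m crank '[-1,0,1,0,0,0,1,-1,0,1,0,0,0,1,-1,0,1,0,0,0,1,-1,0,1,0,0,0,1,-1,0,1,0,0,0,1]'
python3 - <<'E'
from h import *
from scipy.optimize import least_squares
st();P=[]
for n in ['side','scene']:
    im,d=env.get_image(n);W=cloud(n,im,d)
    D=(W[...,:2]-[.5411,-.0262])*1000;a=np.radians(JY);c,s_=np.cos(a),np.sin(a)
    jx=D[...,0]*c+D[...,1]*s_;jy=-D[...,0]*s_+D[...,1]*c;z=W[...,2]*1000
    V=im.max(-1)
    k=(V<60)&(z>95)&(z<118)&(jx>-12)&(np.hypot(jx,jy)<42)&(np.hypot(jx,jy)>24)
    q=np.c_[jx[k],jy[k],z[k]];print(n,len(q),q.min(0).round(1),q.max(0).round(1),np.percentile(q[:,2],[3,97]).round(1))
    f=least_squares(lambda v:np.hypot(q[:,0]-v[0],q[:,1]-v[1])-v[2],[0,0,33],loss='soft_l1');print("circle jig-offset",f.x.round(1))
    if n=='side': cv2.imwrite('pics/s7.png',cv2.resize(im[160:280,190:350],None,fx=4.5,fy=4.5,interpolation=cv2.INTER_CUBIC))
E
```

```text
clock: 13.83
eef_pos: [0.4851, -0.0091, 0.1084]
tcp_rot: [0.802, 0.598, 0.0, 0.0]
contact_force: [0.4, 0.4, -0.8]
width: 0.0145
t 13.83 p [ 0.4851 -0.0091  0.1084] yaw 73.4 tilt 0.01 F [ 0.4  0.4 -0.8] w 0.0145 q [ 0.19  0.09 -0.23  2.    0.02  1.05  1.22]
side 147 [-11.1 -38.2  98.5] [ 36.9  31.3 111.4] [100.4 110.9]
circle jig-offset [ 3.5 -3.7 31.4]
scene 50 [-11.8 -32.2 101.2] [ 29.   33.6 111.8] [103.  111.3]
circle jig-offset [-2.4 -0.  32. ]
```

View pics/s7.png

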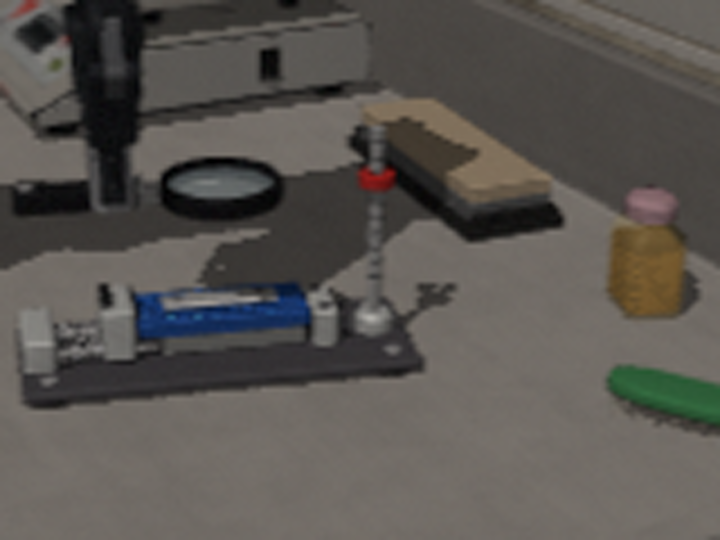

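```bash
python3 -m crank '[0,0,0.5,0,0,0,1,0,0,0.5,0,0,0,1,0,0,0.5,0,0,0,1,0,0,0.5,0,0,0,1,0,0,0.5,0,0,0,1]';python3 -m crank '[0,0,0,0,0,0,1,0,0,0,0,0,0,1,0,0,0,0,0,0,1,0,0,0,0,0,0,1,0,0,0,0,0,0,1]'; python3 -c "
from h import *
st();print(env.sense()['joint_vel'].round(4));print(env.sign_off())"
```

```text
clock: 14.35
eef_pos: [0.4851, -0.0091, 0.1079]
tcp_rot: [0.802, 0.598, 0.0, 0.0]
contact_force: [-0.3, -0.3, -0.9]
width: 0.0139
clock: 14.77
eef_pos: [0.4851, -0.0091, 0.1079]
tcp_rot: [0.802, 0.598, 0.0, 0.0]
contact_force: [-0.7, 0.5, -1.7]
width: 0.014
t 14.77 p [ 0.4851 -0.0091  0.1079] yaw 73.4 tilt 0.0 F [-0.7  0.5 -1.7] w 0.014 q [ 0.19  0.09 -0.23  2.    0.02  1.05  1.22]
[-0.0001  0.0008  0.0005 -0.0003 -0.0015 -0.0012  0.0008]
the job is handed in; nothing more can be done
None
```

The insert is clamped in the jig, and I handed the job in at 14.8 s with the black lens held still over the blade's cutting edge. No verdict was reported, so the figures below come from my own camera and arm readings.

- **Insert:** after I let go, it measured within about 1 mm of the seat and in line with the jig to about 0.2°. The sprung jaw was open about 8 mm. Most views show it lying flat. One wrist view fitted a slope of about 0.04 across it, which I put down to points seen on its side faces.
- **Lens position:** its centre is over the cutting edge to within a few mm. The side and overview cameras disagreed: about 5 mm off centre (toward the jig's +x, -y) against about 2 mm the other way along x. Both are inside the 10 mm limit, and the arm's position agrees with centred.
- **Lens height and tilt:** its middle is at about 104 to 105 mm, and the red ring's middle at about 104.6 mm. The gripper's tilt reads 0.0°. Slopes fitted to the glass came out at up to 0.04 rad and are noisy.
- **Steadiness and contact:** joint speeds were near zero at the end. I saw no contact between the lens and the jig or insert.
- **Other objects:** the ring measured the same height at the end as at the start. I steered clear of the whetstone, brush and jar and they looked undisturbed, but I did not measure them again.

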